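Hold the hidden pivot bolt of the sagging worktop lamp

ROBOT

A 6-joint arm with a two-finger parallel gripper is mounted at the origin on a cart in front of the work surface, level with it; the furniture and walls round the work are solid. World frame = base frame: x ahead of the robot, y to its left, z up, the work surface at z = 0. Lengths are in m, angles in rad, forces in N, time in s.
With the tool pointing down it reaches from about 0.35 to 0.775 m from the base axis. Payload 5.5 kg.
Tool frame: the origin (TCP) lies between the finger pads; the fingertips stand 8 mm ahead of it and the grasp point (between the pads) lies 11 mm behind it; z points along the fingers, y is the line along which they close (so a half turn about z gives the same grasp; the last joint's range is limited). The gripper opens to 85 mm and grips with 20 to 120 N. Pads are 22 mm wide; open, the fingers measure 114 mm over their backs; the gripper's body (76 mm by 85 mm) begins 54 mm behind the grasp point. The pads swing forward as they close: fully open they stand 13 mm farther back than shut.
Start: joints at [1.168, 0.313, 0.046, 1.304, 0, 1.431], TCP at [0.149, 0.555, 0.239] pointing down, gripper open.
Joint ranges: [-2.76, 2.76], [-0.86, 1.69], [-1.03, 1.26], [-2.2, 2.34], [-1.47, 1.5], [-3.14, 3.14]. Speed limits (rad/s): [2.57, 2.57, 3.14, 3.14, 3.14, 3.14].

INTERFACE

Orientations are given as a unit quaternion [w, x, y, z].
In Python, from workcell import status, vision, job gives the robot as it stands. The module is installed in compiled form; this text tells all that it offers.
- The arm moves only by the tool apply_moves, never from a script. Its argument "moves" is one flat list of numbers, 6 for each row, row after row: the shift along the world's x, y, z in units of 25 mm (1.0 is 25 mm), then the turn, a rotation vector about the world's x, y, z in rad. In form: [x, y, z, rx, ry, rz, x, y, z, rx, ry, rz, ...]. A call has 1 to 20 rows; each row is the pose to reach, as a shift and turn from the pose commanded when the call began; what a row does not reach only later rows make up. A row lasts 1/12 s, in which the tool goes at most 41.7 mm and 7.16 degrees, less where a joint would pass 70% of its speed; a pose out of reach is approached as far as the arm can. A call with a gripper value outside its range is refused whole. "claw" is the opening in per cent of the stroke, from 0 (shut) to 100 (fully open), set as the call begins (left out, the last holds). The fingers move at their own pace and stop on an object; "newtons" is the grip in N (left out, the last holds). Time passes only in rows, so rows that repeat a pose let the fingers close. It gives the time, the measured TCP pose, the force, the opening and the grip force at its end, in the units of the state.
- status.get_state(): the state, without advancing time (a new reading comes with each control period).
- vision.read_camera(name): name is "side" or "top" or "wrist"; returns a dict with "image" (384x512x3 uint8, blue, green, red), "camera_matrix" (3x3 intrinsics, pixels), "camera_from_world" (4x4, takes a point from world to camera coordinates). Camera axes: x right, y down, z forward; pixel columns grow to the right and rows downward; lengths in m; the calibration is good to about 2 mm. A picture is of the moment at which its call begins. There is no depth.
- job.hand_in(): hands the job in; it is judged then, once.
The state is a dict: "clock": time; "joint_pos": joint angles; "qvel": joint speeds; "tau": joint torques, N m; "tcp_pos": TCP position; "orientation": TCP orientation; "wrist_force": force on the tool from outside, world axes, zero at the start; "ft_torque": the same for the moment, N m; "finger_gap": finger opening in m; "grip_force": force on a finger pad.
Only numpy, scipy, OpenCV 4.12 (cv2) and the standard library are available. Lean on these libraries where they do the work, as an engineer would, in place of code of your own. Each camera call takes 0.05 s, during which the arm holds its last target. There are 200 camera calls.

TASK

The arm of the white worktop lamp has sagged because its pivot nut is loose, and I need both hands to tighten that nut from the front. Lift the black dust cap off the top of the lamp's bracket and set it down on the worktop, then reach down between the bracket's two plates, grip the hidden hexagonal bolt head behind the front plate, and turn it until the lamp's arm is level. Finish while still gripping the bolt head so that it cannot turn and the arm stays level, with nothing but that grip holding the arm up (do not touch the arm or its nut), and leave the other things where they stand.

Things in the scene. Friction and masses are not known exactly. Their poses are not given: they have to be found in the camera images.
- lamp: White worktop lamp, fixed: round foot (170 mm across, 19 mm high), post (34 mm, collars 48 mm), and on it the bracket. Origin: centre of the foot's underside; z up; x points away from the robot (yaw within 0.35 rad). The bracket is centred over the origin; the lamp's arm hangs on the outside (-x) of its front plate.
- cap_centre (a point): Centre, half-way up, of the loose black dust cap on top of the bracket (40 g, 42 mm high, axes near the lamp's). 21 to 11 mm below: a tongue 36 x 56 mm, in the gap with 3 mm play; 11 to 5 mm below: cover plate 52 x 68 mm, resting on the bracket; 5 mm below to 21 mm above: finger rib 40 mm long in x, 16 mm wide in y (17 over its grey lines), by which it lifts straight up.
- bolt_head: Steel hexagonal bolt head amid the bracket's gap: 24 mm across flats, 14 mm long along the bolt's axis (its x = the lamp's x). Origin at its centre, 32 mm below gap_top. Two flats, 14 mm high, face its own +y and -y: upright when the lamp's arm is level, else leaning with it. Washers up to 23 mm across lie between it and the front plate. Bolt, nut and lamp's arm turn as one.
- bolt_centre (a point): The centre of the bolt head (same point as bolt_head).
- pivot (a joint): Angle of bolt and lamp's arm about the lamp's x axis, rad: 0 = arm level, negative = sagging, + = tip rising (lamp's y turns towards z); range -0.6 to 0.5. It starts between about -0.45 and -0.25. Raising it to level takes up to about 0.16 N m at the bolt (balance spring, arm's weight and friction); let go there, it sinks again.
- lamp_arm: The lamp's arm with the pivot nut, in front of the bracket: hub 34 mm across and nut 19 mm across flats, on the bolt's axis, 28 to 52 mm in front (-x) of the bolt head's centre; a steel bar 8 x 18 mm runs 250 mm from the hub to the lamp's +y side (robot's left). Origin: the bolt head's centre; y along the arm.
- lamp_tip (a point): Point at the end of the arm above the round white lamp head (92 mm across, 20 mm high, hanging under the arm), 262 mm from the bolt's axis.
- mug_2: Cream mug, 90 x 120 x 94 mm, origin under its centre. A bystander.
- canister_3: Tall tin canister with red lid, 94 mm across, 134 mm high, origin under its centre. A bystander.
- roast_canister: Dark grey canister with a brushed lid, 111 mm across, 142 mm high, origin under its centre. A bystander.
- tin_1: Low food tin, 86 mm across, 40 mm high, origin under its centre. A bystander.
- tape_1: Roll of beige tape lying flat, 100 mm across, 25 mm high, origin under its centre. A bystander.
- spanner: Steel spanner lying flat, for the nut later; a bystander, not to be used.
- cap: The whole dust cap, with its origin at the centre of the tongue's underside, 21 mm below cap_centre. The worktop nearer the robot and to the right of the lamp (x 0.35 to 0.5 m, y -0.4 to -0.22 m) is clear for setting it down.
- gap_top (a point): Centre of the bracket's open top, 252 mm above the worktop. The bracket is a U of 3 mm sheet, open at the top and at both y ends: front and rear plates 64 mm wide in y, inner faces 21 mm in front of and behind this point (a 42 mm gap), the U's floor 73 mm below it. Axes as the lamp's.
There are look-alikes about, which are no part of the job. Of the things like the cap, leave any that is pink; of the rest the smaller one is meant.

How it is judged:
By the outcome, as a careful person would: the job done as asked, in the order asked, and still so for the second after the job is handed in, while the arm keeps its last pose, push and grip.
It also fails if it takes over 53 s, if anything falls off the work surface, if the arm or the gripper's body presses on something with over 40 N, if the wrist force passes 120 N, or if a joint passes its speed limit or range.

## Working session

There is one attempt and no reset: what is moved stays moved. The work goes in short steps, Python scripts to look and compute and a tool call to move; the robot and the scene stay as the last step left them, time stands still between calls to the robot, and variables do not carry over. Pictures are saved under pics/ and viewed, at most 10 in all, crops included, and the job is handed in when it is done.

Besides the shell and the picture viewer there is one more tool, called after "Call:" as name(argument=value, ...) on one line, values as JSON. apply_moves: Moves the arm, as the interface text tells. Its arguments: {"type":"object","properties":{"moves":{"type":"array","items":{"type":"number"}},"claw":{"type":"number"},"newtons":{"type":"number"}},"required":["moves"]}

```bash
mkdir -p pics; cat > h.py <<'E'
import numpy as np, cv2
from workcell import status, vision, job
def snap(n,f,crop=None,s=1):
    r=vision.read_camera(n); im=r["image"]
    np.savez('pics/'+f+'.npz',K=r["camera_matrix"],T=r["camera_from_world"],im=im)
    if crop: a,b,c,d=crop; im=im[b:d,a:c]
    cv2.imwrite('pics/'+f+'.png',cv2.resize(im,None,fx=s,fy=s,interpolation=cv2.INTER_CUBIC)); return r
def cam(f): d=np.load('pics/'+f+'.npz'); return d['K'],d['T']
def proj(f,P):
    K,T=cam(f); P=np.atleast_2d(P); c=P@T[:3,:3].T+T[:3,3]; u=c@K.T; return u[:,:2]/u[:,2:]
def ray(f,uv):
    K,T=cam(f); R=T[:3,:3]; o=-R.T@T[:3,3]; return o,R.T@np.linalg.inv(K)@[*uv,1]
def atz(f,uv,z): o,d=ray(f,uv); return o+d*(z-o[2])/d[2]
E
python3 - <<'E'
from h import *
s=status.get_state()
for k in s: print(k,np.round(s[k],3))
for n in("side","top"): 
    snap(n,n+'0'); K,T=cam(n+'0'); print(n,K[0,0],-T[:3,:3].T@T[:3,3],T[2,:3])
a=cv2.imread('pics/side0.png');b=cv2.imread('pics/top0.png')
for n in 'side','top':
    cv2.imwrite(f'pics/{n}0b.png',cv2.resize(cv2.imread(f'pics/{n}0.png'),(800,600),interpolation=cv2.INTER_CUBIC))
E
```

```text
clock 0.0
joint_pos [ 1.168  0.314  0.045  1.304 -0.     1.431]
qvel [ 0.001  0.    -0.    -0.001  0.     0.   ]
tau [ 0.0000e+00 -4.8063e+01  2.9853e+01  2.0000e-02  0.0000e+00  0.0000e+00]
tcp_pos [0.149 0.555 0.238]
orientation [-0.     0.131  0.991 -0.001]
wrist_force [ 0.158 -0.347  0.598]
ft_torque [ 0.001  0.046 -0.026]
grip_force 0.0
finger_gap 0.085
side 363.43420504217124 [ 0.57970759 -0.98316619  0.86873107] [-0.01740714  0.83922231 -0.5435098 ]
top 381.7975434168213 [0.33060757 0.11382523 1.46189642] [ 0.16225988 -0.01257048 -0.98666799]
```

View pics/side0b.png

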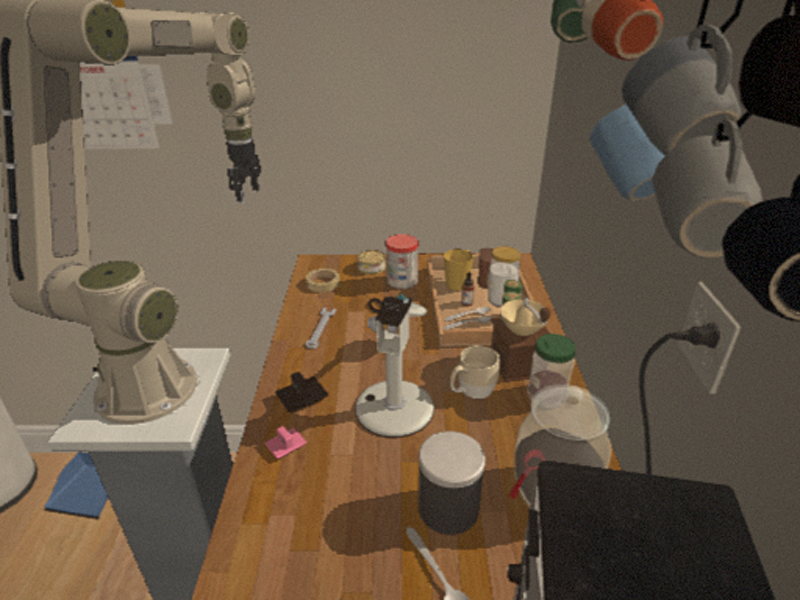

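View pics/top0b.png

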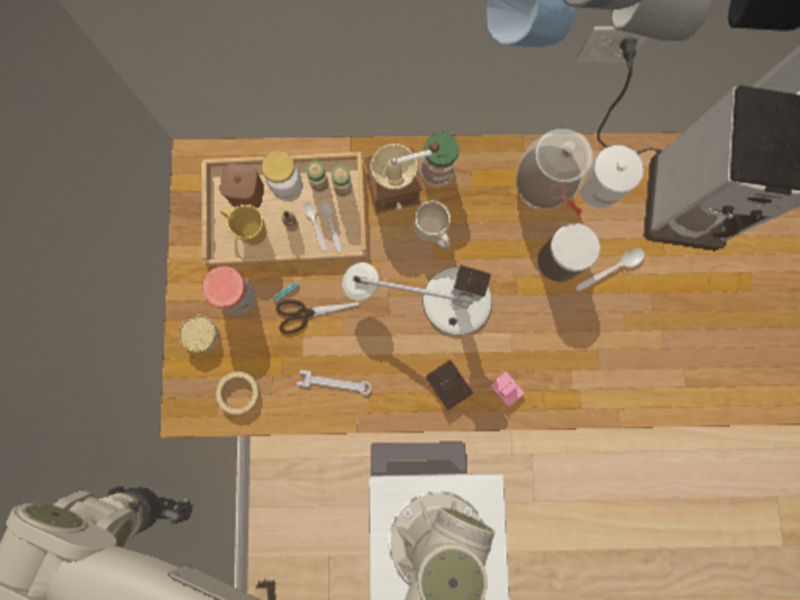

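The side view shows the lamp foot at about (395,408) with the cap on the bracket at (393,310). The top view shows the foot at (457,300), the cap at (472,281) and the lamp head at (360,281). A larger black look-alike and a pink one lie on the worktop. Next I'll enlarge both crops.

```bash
python3 - <<'E'
from h import *
a=cv2.imread('pics/top0.png')[160:225,215:325]; b=cv2.imread('pics/side0.png')[180:285,215:285]
cv2.imwrite('pics/topc.png',cv2.resize(a,None,fx=7,fy=7,interpolation=cv2.INTER_CUBIC))
cv2.imwrite('pics/sidec.png',cv2.resize(b,None,fx=5.7,fy=5.7,interpolation=cv2.INTER_CUBIC))
E
```

```text
(no output)
```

View pics/topc.png

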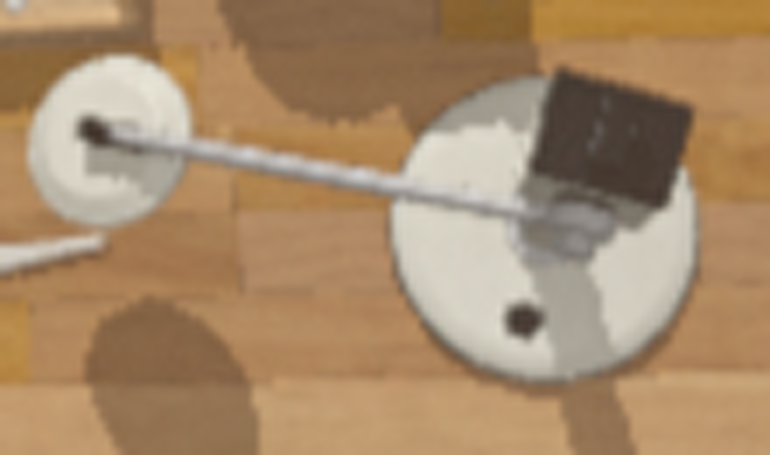

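View pics/sidec.png

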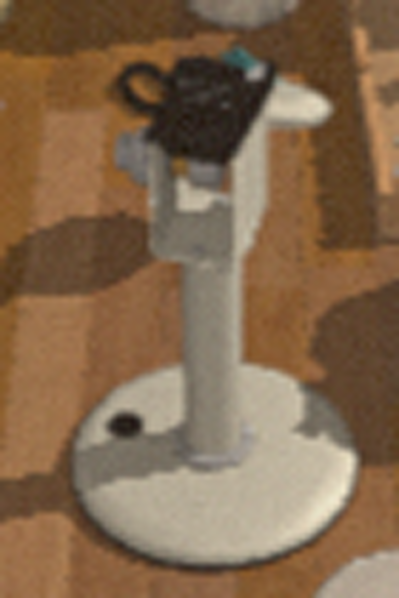

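The top crop shows the foot circle centred at about (545,229) with edges at 392, 698, 76 and 382. The cap's plate corners are at about (562,68), (693,107), (665,210) and (530,172). The side crop shows the foot spanning 73 to 358. I'll fit the pose from these.

```bash
python3 - <<'E'
from h import *
from scipy.optimize import least_squares as LS
o=lambda p,f,x,y:(np.array(p,float)+.5)/f-.5+[x,y]
c=o([[562,68],[693,107],[665,210],[530,172]],7,215,160)
P=np.array([atz('top0',q,.258) for q in c]); print(P.round(4),P.mean(0), [np.linalg.norm(P[i]-P[i-1]).round(4) for i in range(4)])
d=np.diff(P,axis=0); print('yaws',np.degrees([np.arctan2(*(P[1]-P[2])[[1,0]]),np.arctan2(*(P[0]-P[3])[[1,0]]),np.arctan2(*(P[0]-P[1])[[1,0]])-np.pi/2,np.arctan2(*(P[3]-P[2])[[1,0]])-np.pi/2]))
t=np.linspace(0,2*np.pi,200)
circ=lambda x,y,z:np.c_[x+.085*np.cos(t),y+.085*np.sin(t),0*t+z]
def ex(f,x,y):
    u=np.r_[proj(f,circ(x,y,0)),proj(f,circ(x,y,.019))]; return [u[:,0].min(),u[:,0].max(),u[:,1].min(),u[:,1].max()]
mt=o([[392,76],[698,383]],7,215,160); ms=o([[73,360],[358,568]],5.7,215,180)
mt=mt.T.ravel(); ms=ms.T.ravel()
for sel in ('t','s','ts'):
    r=LS(lambda v:np.r_[(np.array(ex('top0',*v))-mt)*('t' in sel),(np.array(ex('side0',*v))-ms)*('s' in sel)],[.4,0]); print(sel,r.x.round(4),r.fun.round(2))
# tip
tip=o([95,130],7,215,160)
for z in(.1,.13,.15): print(atz('top0',tip,z).round(4))
E
```

```text
[[ 0.603  -0.0459  0.258 ]
 [ 0.5836 -0.1057  0.258 ]
 [ 0.5356 -0.0906  0.258 ]
 [ 0.5544 -0.0294  0.258 ]] [ 0.56915925 -0.06790487  0.258     ] [np.float64(0.0513), np.float64(0.0628), np.float64(0.0502), np.float64(0.064)]
yaws [-17.45768252 -18.83250594 -18.02431904 -17.05478129]
t [ 0.5685 -0.0655] [-0.43  0.43 -0.2   0.19 -0.    0.   -0.    0.  ]
s [ 0.5687 -0.0662] [-0.    0.   -0.    0.   -0.13  0.12 -1.39  1.08]
ts [ 0.5686 -0.0658] [-0.36  0.5  -0.22  0.16 -0.14  0.1  -1.47  0.98]
[0.61   0.1772 0.1   ]
[0.6038 0.1758 0.13  ]
[0.5997 0.1749 0.15  ]
```

Call:
apply_moves(moves=[0,0,2,0,0,0,0,0,4,0,0,0,0,0,6,0,0,0,16.8,-24.85,6,0,0,-0.052,16.8,-24.85,6,0,0,-0.052,16.8,-24.85,6,0,0,-0.052,16.8,-24.85,6,0,0,-0.052,16.8,-24.85,6,0,0,-0.052,16.8,-24.85,6,0,0,-0.052,16.8,-24.85,6,0,0,-0.052,16.8,-24.85,6,0,0,-0.052,16.8,-24.85,6,0,0,-0.052,16.8,-24.85,6,0,0,-0.052,16.8,-24.85,6,0,0,-0.052,16.8,-24.85,6,0,0,-0.052,16.8,-24.85,6,0,0,-0.052,16.8,-24.85,6,0,0,-0.052,16.8,-24.85,6,0,0,-0.052,16.8,-24.85,6,0,0,-0.052,16.8,-24.85,6,0,0,-0.052], claw=55)

```text
clock: 1.77
tcp_pos: [0.5465, -0.0332, 0.3876]
orientation: [-0.0, 0.157, 0.988, 0.0]
wrist_force: [0.6, -0.3, -0.3]
finger_gap: 0.0471
grip_force: 0.0
```

Call:
apply_moves(moves=[0.9,-1.34,0,0,0,0,0.9,-1.34,0,0,0,0,0.9,-1.34,0,0,0,0,0.9,-1.34,0,0,0,0])

```text
clock: 2.1
tcp_pos: [0.5681, -0.0647, 0.3871]
orientation: [-0.001, 0.157, 0.988, 0.0]
wrist_force: [-1.0, 1.0, 0.8]
finger_gap: 0.0471
grip_force: 0.0
```

```bash
python3 - <<'E'
from h import *
s=status.get_state(); print(s['tcp_pos'],s['orientation'],s['joint_pos'])
snap('wrist','w1',None,1.5)
for k in(-1,1):
  pass
import math
L=np.array([.569,-.0667]);y=-.315
ex=np.array([math.cos(y),math.sin(y)]);ey=np.array([-ex[1],ex[0]])
for nm,hx,hy,z in(('plate',.026,.034,.258),('rib',.02,.008,.284),('foot',0,0,.019)):
  print(nm,[tuple(np.round(proj('w1',[*(L+a*hx*ex+b*hy*ey),z])[0]*1.5)) for a,b in((1,1),(1,-1),(-1,-1),(-1,1))])
E
```

```text
[ 0.56807    -0.0647183   0.38711653] [-1.02307347e-03  1.57135932e-01  9.87576409e-01  2.96635537e-04] [-2.54024100e-01  3.23495540e-01  4.20526027e-01  1.66992050e+00
  3.93920462e-04  6.15554342e-02]
plate [(np.float64(434.0), np.float64(316.0)), (np.float64(326.0), np.float64(317.0)), (np.float64(322.0), np.float64(235.0)), (np.float64(437.0), np.float64(235.0))]
rib [(np.float64(394.0), np.float64(325.0)), (np.float64(366.0), np.float64(325.0)), (np.float64(365.0), np.float64(257.0)), (np.float64(394.0), np.float64(257.0))]
foot [(np.float64(381.0), np.float64(210.0)), (np.float64(381.0), np.float64(210.0)), (np.float64(381.0), np.float64(210.0)), (np.float64(381.0), np.float64(210.0))]
```

View pics/w1.png

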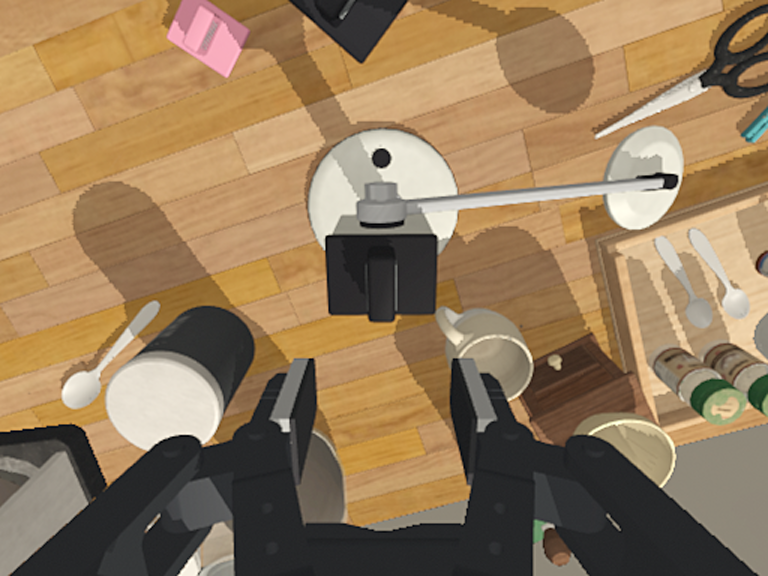

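The wrist view agrees with the model within about 2 mm: plate corners at (327,236), (438,235), (436,314) and (330,314), rib spanning 367–396. Next I descend onto the rib.

Call:
apply_moves(moves=[0,0,-1,0,0,0,0,0,-2,0,0,0,0,0,-3,0,0,0,0,0,-4,0,0,0,0,0,-4,0,0,0,0,0,-4,0,0,0,0,0,-4,0,0,0])

```text
clock: 2.73
tcp_pos: [0.5686, -0.0639, 0.2901]
orientation: [0.001, 0.156, 0.988, -0.0]
wrist_force: [0.6, 0.4, 1.2]
finger_gap: 0.0471
grip_force: 0.0
```

Call:
apply_moves(moves=[0,-0.07,-0.4,0,0,0,0,-0.07,-0.75,0,0,0,0,-0.07,-0.75,0,0,0,0,-0.07,-0.75,0,0,0,0,-0.07,-0.75,0,0,0])

```text
clock: 3.15
tcp_pos: [0.5684, -0.0666, 0.2693]
orientation: [0.0, 0.157, 0.988, 0.0]
wrist_force: [-0.3, -0.6, -0.4]
finger_gap: 0.0471
grip_force: 0.0
```

Call:
apply_moves(moves=[0,0,0,0,0,0,0,0,0,0,0,0,0,0,0,0,0,0,0,0,0,0,0,0,0,0,0,0,0,0,0,0,0,0,0,0,0,0,0,0,0,0,0,0,0,0,0,0], claw=5, newtons=30)

```text
clock: 3.82
tcp_pos: [0.5686, -0.0665, 0.2696]
orientation: [0.0, 0.157, 0.988, -0.0]
wrist_force: [-0.1, -0.4, 2.7]
finger_gap: 0.0153
grip_force: 30.9
```

Call:
apply_moves(moves=[0,0,0.4,0,0,0,0,0,0.8,0,0,0,0,0,1.4,0,0,0,0,0,2.2,0,0,0,0,0,3,0,0,0,0,0,4,0,0,0,0,0,4,0,0,0,0,0,4,0,0,0])

```text
clock: 4.48
tcp_pos: [0.5691, -0.0666, 0.3714]
orientation: [0.002, 0.157, 0.988, -0.0]
wrist_force: [-0.3, -0.2, -1.3]
finger_gap: 0.0151
grip_force: 30.5
```

Call:
apply_moves(moves=[-6,-10.1,0,0,0,0,-6,-10.1,0,0,0,0,-6,-10.1,0,0,0,0,-6,-10.1,0,0,0,0,-6,-10.1,0,0,0,0,-6,-10.1,0,0,0,0,-6,-10.1,0,0,0,0,-6,-10.1,0,0,0,0,-6,-10.1,-1.5,0,0,0,-6,-10.1,-3,0,0,0,-6,-10.1,-4.5,0,0,0,-6,-10.1,-6,0,0,0,-6,-10.1,-7.5,0,0,0,-6,-10.1,-9,0,0,0,-6,-10.1,-10.5,0,0,0,-6,-10.1,-12,0,0,0,-6,-10.1,-12.8,0,0,0,-6,-10.1,-12.8,0,0,0,-6,-10.1,-12.8,0,0,0])

```text
clock: 6.07
tcp_pos: [0.4174, -0.3174, 0.0479]
orientation: [-0.002, 0.157, 0.988, 0.001]
wrist_force: [0.9, 0.2, -0.4]
finger_gap: 0.0153
grip_force: 30.5
```

```bash
python3 - <<'E'
from h import *
s=status.get_state(); print(s['tcp_pos'],s['orientation'],s['wrist_force'],s['finger_gap'])
snap('side','s2'); a=cv2.imread('pics/s2.png')[170:390,130:310]
r=snap('top','t2'); b=r['image'][120:300,200:420]
a=cv2.resize(a,None,fx=2.5,fy=2.5,interpolation=2); b=cv2.resize(b,(345,282),interpolation=2)
c=np.zeros((550,800,3),np.uint8); c[:,:450]=a; c[:282,455:]=b; cv2.imwrite('pics/c2.png',c)
E
```

```text
[ 0.41742012 -0.31743864  0.04794561] [-0.00161274  0.15661043  0.98765824  0.00133436] [ 0.9245422   0.20946161 -0.37785778] 0.015346260270559015Traceback (most recent call last):
  File "<stdin>", line 6, in <module>
ValueError: could not broadcast input array from shape (535,450,3) into shape (550,450,3)
```

```bash
python3 - <<'E'
from h import *
a=np.load('pics/s2.npz')['im'][170:384,130:310]; b=np.load('pics/t2.npz')['im'][120:300,200:420]
a=cv2.resize(a,(450,535),interpolation=2); b=cv2.resize(b,(345,282),interpolation=2)
c=np.zeros((535,800,3),np.uint8); c[:,:450]=a; c[:282,455:]=b; cv2.imwrite('pics/c2.png',c)
E
```

```text
(no output)
```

View pics/c2.png

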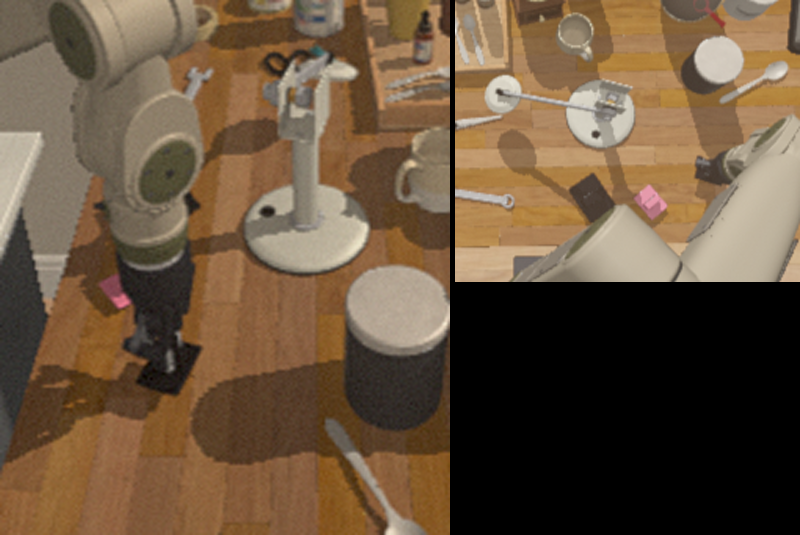

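The cap is held level above clear worktop at about (168,365) in the side crop. Next I set it down, release it and retreat.

Call:
apply_moves(moves=[0,0,-0.35,0,0,0,0,0,-0.6,0,0,0,0,0,-0.74,0,0,0,0,0,-0.74,0,0,0,0,0,-0.74,0,0,0])

```text
clock: 6.58
tcp_pos: [0.4183, -0.3188, 0.0306]
orientation: [-0.0, 0.157, 0.988, 0.0]
wrist_force: [-0.1, -0.2, -0.4]
finger_gap: 0.0154
grip_force: 30.5
```

Call:
apply_moves(moves=[0,0,-0.08,0,0,0,0,0,-0.12,0,0,0,0,0,-0.12,0,0,0])

```text
clock: 6.83
tcp_pos: [0.4183, -0.3189, 0.0275]
orientation: [-0.0, 0.157, 0.988, 0.0]
wrist_force: [-0.4, 0.4, -1.6]
finger_gap: 0.0154
grip_force: 30.5
```

Call:
apply_moves(moves=[0,0,-0.06,0,0,0,0,0,-0.06,0,0,0,0,0,-0.06,0,0,0])

```text
clock: 7.08
tcp_pos: [0.4184, -0.319, 0.0275]
orientation: [0.0, 0.157, 0.988, -0.0]
wrist_force: [-3.4, 1.7, 10.1]
finger_gap: 0.0153
grip_force: 32.0
```

Call:
apply_moves(moves=[0,0,0,0,0,0,0,0,0,0,0,0,0,0,0,0,0,0,0,0,0,0,0,0,0,0,0,0,0,0,0,0,0,0,0,0,0,0,1,0,0,0,0,0,2,0,0,0,0,0,3.5,0,0,0,0,0,5,0,0,0,0,0,6.5,0,0,0,0,0,8,0,0,0,0,0,9.5,0,0,0,0,0,11,0,0,0,0,0,12.5,0,0,0,0,0,14,0,0,0,0,0,14,0,0,0], claw=55)

```text
clock: 8.5
tcp_pos: [0.4197, -0.3203, 0.384]
orientation: [0.005, 0.157, 0.988, -0.004]
wrist_force: [0.3, -0.7, 1.0]
finger_gap: 0.047
grip_force: 0.0
```

Call:
apply_moves(moves=[6,10.1,0,0,0,0,6,10.1,0,0,0,0,6,10.1,0,0,0,0,6,10.1,0,0,0,0,6,10.1,0,0,0,0,6,10.1,0,0,0,0,6,10.1,0,0,0,0,6,10.1,0,0,0,0,6,10.1,0,0,0,0,6,10.1,0,0,0,0])

```text
clock: 9.33
tcp_pos: [0.5683, -0.0663, 0.3758]
orientation: [-0.0, 0.156, 0.988, -0.0]
wrist_force: [0.1, -0.6, -0.3]
finger_gap: 0.0469
grip_force: 0.0
```

```bash
python3 - <<'E'
from h import *
s=status.get_state(); print(s['clock'],s['tcp_pos'],s['orientation'],s['wrist_force'],s['finger_gap'])
snap('wrist','w3'); im=np.load('pics/w3.npz')['im']
L=np.array([.568,-.0657]);y=-.315
ex=np.array([np.cos(y),np.sin(y)]);ey=np.array([-ex[1],ex[0]])
W=lambda a,b,z:[*(L+a*ex+b*ey),z]
print('bolt',proj('w3',W(0,0,.22)), 'gaptop corners',proj('w3',[W(a*.021,b*.032,.252) for a in(1,-1) for b in(1,-1)]).round())
for q in(-.45,-.4,-.35,-.3,-.25): print(q,proj('w3',W(-.04,.262*np.cos(q),.22+.262*np.sin(q))).round(1), proj('side0',W(-.04,.262*np.cos(q),.22+.262*np.sin(q))).round(1),proj('top0',W(-.04,.262*np.cos(q),.22+.262*np.sin(q))).round(1))
c=proj('w3',W(0,0,.235))[0].astype(int)
a=cv2.resize(im[c[1]-55:c[1]+45,c[0]-60:c[0]+60],(480,400),interpolation=2)
b=cv2.resize(im[c[1]-60:c[1]+20,c[0]+140:c[0]+240],(310,248),interpolation=2)
o=np.zeros((400,800,3),np.uint8);o[:,:480]=a;o[:b.shape[0],490:490+b.shape[1]]=b;cv2.imwrite('pics/w3c.png',o);print(c)
E
```

```text
9.3333 [ 0.56831678 -0.06626306  0.37575076] [-4.46414170e-04  1.56223117e-01  9.87721678e-01 -1.56165294e-04] [ 0.08035226 -0.55765696 -0.29925048] 0.04688110694642223
bolt [[255.586386   174.34310532]] gaptop corners [[290. 206.]
 [221. 206.]
 [292. 161.]
 [219. 161.]]
-0.45 [[436.2 120.7]] [[261.3 197.6]] [[229.8 179.7]]
-0.4 [[445.7 121.7]] [[261.8 194.3]] [[228.2 178.6]]
-0.35 [[455.5 122.8]] [[262.1 190.9]] [[226.8 177.5]]
-0.3 [[465.5 124.1]] [[262.5 187.6]] [[225.4 176.4]]
-0.25 [[475.7 125.4]] [[262.8 184.2]] [[224.3 175.4]]
[255 178]
```

View pics/w3c.png

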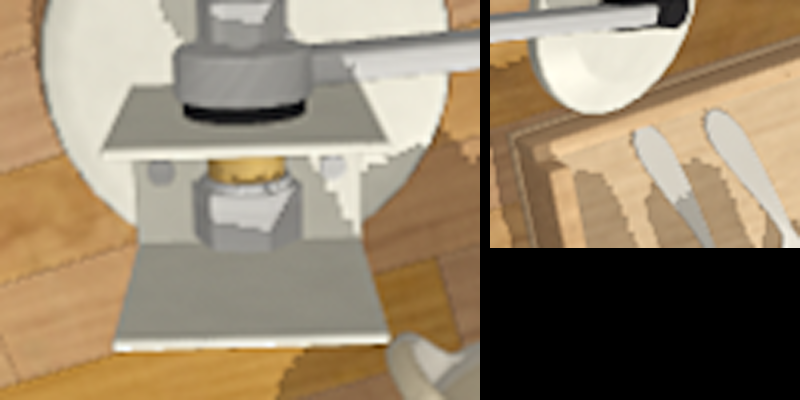

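The wrist view shows the bracket's plates with front edge at row 161 and rear edge at about 209. The hex head is at (256.5,176), leaning, with the brass washer in front of it, and the arm tip is at about (454,122), so the pivot is near -0.36.

```bash
cat > plan.py <<'E'
from h import *
from scipy.spatial.transform import Rotation as Ro
L=np.array([.5683,-.0648,.22]); yaw=-.295
def pose(q,back=0,q_c=0):
    B=Ro.from_euler('z',yaw); R=B*Ro.from_rotvec([q,0,0])*Ro.from_matrix(np.array([[-1,0,0],[0,1,0],[0,0,-1.]]))
    return L+R.apply([0,0,.011-back]),R
def cur():
    s=status.get_state(); w,x,y,z=s['orientation']; return s['tcp_pos'],Ro.from_quat([x,y,z,w])
def delta(P,R,p0,R0): return np.r_[(np.array(P)-p0)/.025,(R*R0.inv()).as_rotvec()].round(3)
E
python3 - <<'E'
from plan import *
p,R=cur(); a=pose(-.36,.09); b=pose(-.36,0)
print(delta(*a,p,R)); print(delta(*b,*a))
E
```

```text
[ 0.333  1.154 -3.28  -0.343  0.108  0.02 ]
[-0.369 -1.213 -3.369  0.     0.     0.   ]
```

Call:
apply_moves(moves=[0.33,1.15,0,-0.343,0.108,0.02,0.33,1.15,0,-0.343,0.108,0.02,0.33,1.15,0,-0.343,0.108,0.02,0.33,1.15,0,-0.343,0.108,0.02,0.33,1.15,-1,-0.343,0.108,0.02,0.33,1.15,-2,-0.343,0.108,0.02,0.33,1.15,-3.28,-0.343,0.108,0.02,0.33,1.15,-3.28,-0.343,0.108,0.02,0.33,1.15,-3.28,-0.343,0.108,0.02,0.33,1.15,-3.28,-0.343,0.108,0.02])

```text
clock: 10.22
tcp_pos: [0.577, -0.039, 0.2964]
orientation: [-0.025, 0.146, 0.973, -0.177]
wrist_force: [0.6, 0.2, 0.6]
finger_gap: 0.0466
grip_force: 0.0
```

```bash
python3 - <<'E'
from plan import *
p,R=cur(); print(p,status.get_state()['joint_pos']); print(delta(*pose(-.36,.09),p,R)); print(delta(*pose(-.36,0),p,R))
snap('wrist','w4'); im=np.load('pics/w4.npz')['im']
c=proj('w4',L)[0]; print(c, proj('w4',pose(-.36,.011)[0]),proj('w4',[L+[0,0,.012]]))
c=c.astype(int); x0=max(0,c[0]-100);y0=max(0,c[1]-70);print(x0,y0)
cv2.imwrite('pics/w4c.png',cv2.resize(im[y0:y0+150,x0:x0+200],None,fx=4,fy=4,interpolation=2))
E
```

```text
[ 0.57696066 -0.03903382  0.29636112] [-0.03435097  0.40431737  0.26925482  1.53044498 -0.34636212  0.27921159]
[-0.023  0.034 -0.097 -0.001  0.003  0.002]
[-3.910e-01 -1.179e+00 -3.466e+00 -1.000e-03  3.000e-03  2.000e-03]
[256.93174309 201.17486347] [[256.93174309 201.17486347]] [[251.21941335 206.82047738]]
156 131
```

View pics/w4c.png

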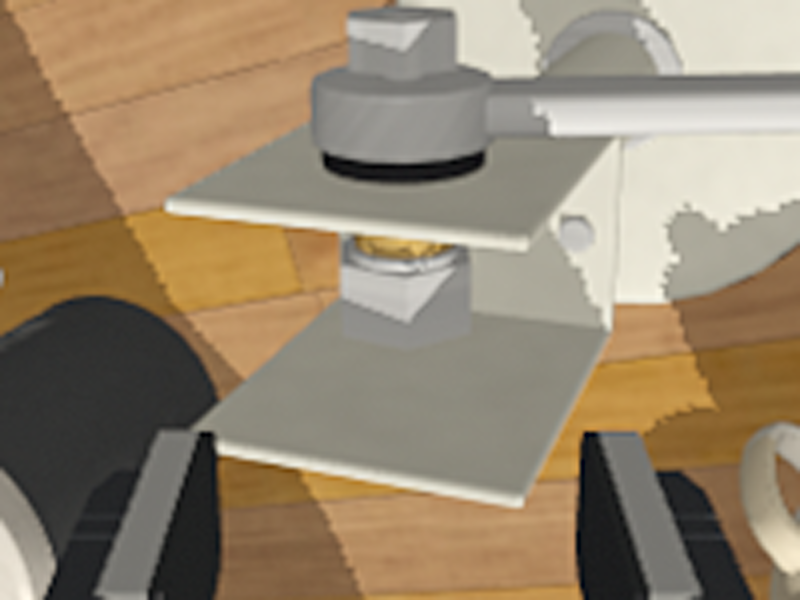

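Seen along the tilted tool, the head's flats are at crop columns 342 and 470. That puts the centre at 257.5 px against a predicted 256.9, and the sides are parallel to the view, so the tilt of -0.36 matches. Now I descend.

Call:
apply_moves(moves=[-0.08,-0.24,-0.7,0,0,0,-0.16,-0.48,-1.4,0,0,0,-0.24,-0.71,-2.1,0,0,0,-0.31,-0.94,-2.78,0,0,0,-0.36,-1.07,-3.15,0,0,0,-0.38,-1.15,-3.38,0,0,0,-0.38,-1.15,-3.38,0,0,0,-0.38,-1.15,-3.38,0,0,0])

```text
clock: 10.93
tcp_pos: [0.5679, -0.0666, 0.211]
orientation: [-0.025, 0.145, 0.973, -0.177]
wrist_force: [0.3, 0.3, 0.4]
finger_gap: 0.0471
grip_force: 0.0
```

```bash
python3 - <<'E'
from plan import *
s=status.get_state();print(s['clock'],s['wrist_force'],s['ft_torque'])
print(delta(*pose(-.36),*cur()))
E
```

```text
10.9333 [0.2842619  0.26134851 0.36371134] [ 0.32407154 -0.04583893 -0.04321945]
[-0.028 -0.076 -0.05  -0.     0.002 -0.   ]
```

Call:
apply_moves(moves=[-0.02,-0.06,-0.04,0,0,0,-0.02,-0.06,-0.04,0,0,0,-0.02,-0.06,-0.04,0,0,0])

```text
clock: 11.18
tcp_pos: [0.5671, -0.0678, 0.2094]
orientation: [-0.026, 0.144, 0.973, -0.177]
wrist_force: [-0.6, -0.6, 0.1]
finger_gap: 0.0468
grip_force: 0.0
```

Call:
apply_moves(moves=[0,0,0,0,0,0,0,0,0,0,0,0,0,0,0,0,0,0,0,0,0,0,0,0,0,0,0,0,0,0,0,0,0,0,0,0,0,0,0,0,0,0,0,0,0,0,0,0], claw=5, newtons=80)

```text
clock: 11.85
tcp_pos: [0.5666, -0.0685, 0.2096]
orientation: [-0.026, 0.145, 0.973, -0.177]
wrist_force: [-0.9, -1.9, 5.7]
finger_gap: 0.0222
grip_force: 78.8
```

```bash
python3 - <<'E'
from plan import *
s=status.get_state();print(s['clock'],s['tcp_pos'],s['wrist_force'],s['ft_torque'],s['finger_gap'],s['grip_force'])
a=cur();print(delta(*pose(-.36),*a))
for q in(-.24,-.12,0): print(q,delta(*pose(q),*pose(-.36)),delta(*pose(q),*a))
E
```

```text
11.85 [ 0.56662866 -0.06849275  0.20955976] [-0.85157402 -1.85083555  5.74646037] [-0.45604366  0.37696733 -0.00506363] 0.022199069803874674 78.84312765207142
[ 0.022 -0.001  0.006  0.001  0.001 -0.   ]
-0.24 [ 0.015  0.048 -0.016  0.115 -0.035 -0.   ] [ 0.036  0.048 -0.01   0.116 -0.034 -0.   ]
-0.12 [ 0.03   0.098 -0.025  0.23  -0.07  -0.   ] [ 0.052  0.097 -0.019  0.231 -0.069 -0.   ]
0 [ 0.045  0.148 -0.028  0.344 -0.105 -0.   ] [ 0.067  0.148 -0.022  0.345 -0.104 -0.   ]
```

The gap of 22.2 mm means the flats are gripped, with the same offset I saw on the rib. Now I turn the bolt about its axis.

Call:
apply_moves(moves=[0.004,0.012,-0.004,0.029,-0.009,0,0.008,0.024,-0.008,0.058,-0.018,0,0.011,0.036,-0.012,0.087,-0.027,0,0.015,0.048,-0.016,0.115,-0.035,0,0.019,0.06,-0.018,0.144,-0.044,0,0.023,0.073,-0.021,0.173,-0.053,0,0.026,0.085,-0.023,0.201,-0.061,0,0.03,0.098,-0.025,0.23,-0.07,0,0.03,0.098,-0.025,0.23,-0.07,0])

```text
clock: 12.6
tcp_pos: [0.5674, -0.066, 0.2089]
orientation: [-0.008, 0.147, 0.987, -0.058]
wrist_force: [-0.8, 0.5, 5.2]
finger_gap: 0.0222
grip_force: 79.5
```

```bash
python3 - <<'E'
from plan import *
s=status.get_state();print(s['clock'],s['wrist_force'],s['ft_torque'],s['finger_gap'],s['grip_force'],s['joint_pos'])
print(delta(*pose(-.12),*cur()),delta(*pose(0),*cur()))
E
```

```text
12.6 [-0.83122469  0.49179716  5.20766481] [-0.02579477  0.41174246  0.09339916] 0.022223527599839157 79.51688566245139 [-0.1961433   0.33246143 -0.00647701  1.24234961 -0.11712779  0.10011336]
[ 0.02  -0.003  0.006 -0.002  0.002  0.001] [ 0.035  0.048  0.003  0.113 -0.033  0.001]
```

Call:
apply_moves(moves=[0.005,0.015,-0.001,0.029,-0.009,0,0.01,0.03,-0.002,0.058,-0.018,0,0.013,0.04,-0.003,0.087,-0.026,0,0.015,0.05,-0.003,0.114,-0.035,0,0.015,0.05,-0.003,0.114,-0.035,0,0.015,0.05,-0.003,0.114,-0.035,0,0.015,0.05,-0.003,0.114,-0.035,0,0.015,0.05,-0.003,0.114,-0.035,0])

```text
clock: 13.27
tcp_pos: [0.5678, -0.0648, 0.2089]
orientation: [0.001, 0.147, 0.989, -0.001]
wrist_force: [-2.4, -2.4, 7.6]
finger_gap: 0.0227
grip_force: 79.9
```

```bash
python3 - <<'E'
from plan import *
s=status.get_state();print(s['clock'],s['wrist_force'],s['ft_torque'],s['finger_gap'],s['grip_force'])
print(delta(*pose(0),*cur()))
for n in('side','top'): snap(n,n+'5')
snap('wrist','w5')
B=Ro.from_euler('z',yaw)
for q in(-.08,-.04,0,.04):
    P=[L+B.apply([-.04,r*np.cos(q),r*np.sin(q)]) for r in(.06,.25,.262)]
    print(q,[proj(f,P).round(1).tolist() for f in('side5','top5','w5')])
a=np.load('pics/side5.npz')['im'][150:240,210:300]; b=np.load('pics/w5.npz')['im'][60:240,240:512]
o=np.zeros((600,800,3),np.uint8); o[:360,:360]=cv2.resize(a,(360,360),interpolation=2); o[:290,362:]=cv2.resize(b,(438,290),interpolation=2)
t=np.load('pics/top5.npz')['im'][150:210,210:320]; o[364:600,:433]=cv2.resize(t,(433,236),interpolation=2)
cv2.imwrite('pics/c5.png',o)
E
```

```text
13.2667 [-2.36378653 -2.36147115  7.58951723] [-0.52266822  0.63221108  0.11551434] 0.022710892037740866 79.85982859041542
[ 0.019 -0.002  0.006  0.002  0.001 -0.   ]
-0.08 [[[245.3, 198.0], [261.2, 174.3], [262.1, 173.0]], [[278.9, 188.8], [224.3, 174.4], [220.9, 173.5]], [[388.8, 191.4], [760.2, 181.1], [781.3, 180.5]]]
-0.04 [[[245.3, 197.4], [261.2, 171.9], [262.1, 170.4]], [[278.9, 188.6], [224.0, 173.8], [220.6, 172.8]], [[391.4, 193.3], [795.3, 187.6], [819.6, 187.2]]]
0 [[[245.3, 196.8], [261.3, 169.4], [262.1, 167.9]], [[278.9, 188.5], [223.7, 173.1], [220.3, 172.1]], [[393.8, 195.1], [834.7, 195.0], [862.6, 195.0]]]
0.04 [[[245.2, 196.2], [261.3, 167.1], [262.1, 165.5]], [[279.0, 188.4], [223.6, 172.5], [220.1, 171.5]], [[396.1, 197.1], [879.2, 203.7], [911.7, 204.1]]]
```

View pics/c5.png

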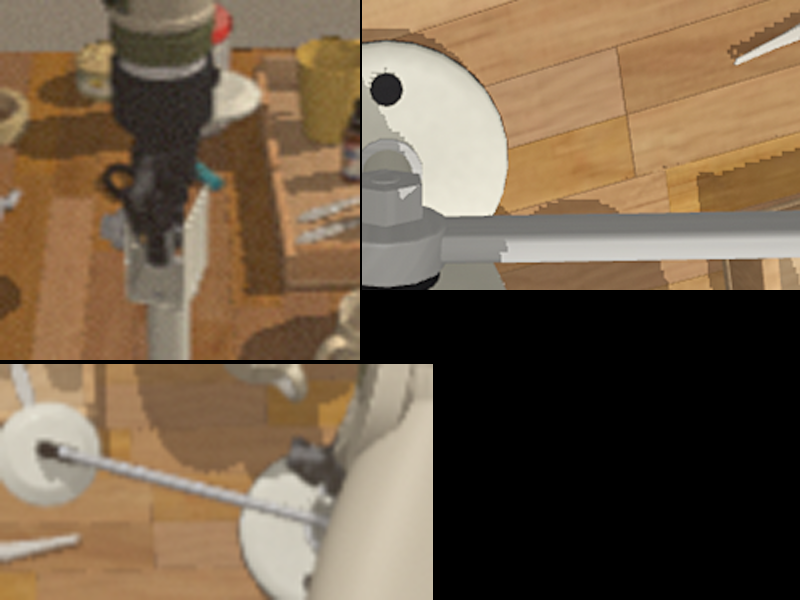

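In the top crop the arm tip is at (47,450). In the side crop the lamp head's rim is at (262,97), which fits level within about 0.02 rad. The wrist view shows the bar near rows 213–262. I'll refine the angle from the bar's edges in the wrist image.

```bash
cat > bar.py <<'E'
from plan import *
from scipy.optimize import least_squares as LS
def fit(f,show=1):
    im=cv2.cvtColor(np.load(f'pics/{f}.npz')['im'],cv2.COLOR_BGR2GRAY).astype(float)
    cols=np.arange(345,505,8); E=[]
    for c in cols:
        g=np.diff(cv2.GaussianBlur(im,(9,3),0)[:,c-2:c+3].mean(1)); w=slice(180,232)
        def pk(lo,hi,s):
            k=lo+np.argmax(s*g[lo:hi]); a,b,d=s*g[k-1],s*g[k],s*g[k+1]; return k+.5+.5*(a-d)/(a-2*b+d)
        E.append([pk(186,198,-1),pk(200,210,1),pk(215,230,-1)])
    E=np.array(E)
    B=Ro.from_euler('z',yaw)
    def row(v,c,q):
        # row at column c of body line (x=v0,z=v1)
        r=np.array([.06,.12]);u=proj(f,[L+B.apply([v[0],a*np.cos(q)-v[1]*np.sin(q),a*np.sin(q)+v[1]*np.cos(q)]) for a in r])
        return u[0,1]+(c-u[0,0])*(u[1,1]-u[0,1])/(u[1,0]-u[0,0])
    # bar box x0 +-.004, z +-.009; three seen edges: front-bottom/top, top-front, top-rear
    return cols,E,row
if __name__=='__main__':
    cols,E,row=fit('w5')
    for c,e in list(zip(cols,E))[::3]: print(c,e.round(2))
    print('slopes',[np.polyfit(cols,E[:,i],1)[0].round(4) for i in range(3)])
    K,T=cam('w5'); print('cam in lamp frame',Ro.from_euler('z',-yaw).apply(-T[:3,:3].T@T[:3,3]-L))
    for q in(-.08,-.04,0,.04):
        print(q,[[(row((x,z),345,q)).round(1),((row((x,z),500,q)-row((x,z),345,q))/155).round(4)] for x,z in((-.044,-.009),(-.044,.009),(-.036,.009),(-.036,-.009))])
E
python3 bar.py
```

```text
345 [192.37 208.43 222.35]
369 [186.85 207.87 221.76]
393 [186.75 207.56 221.43]
417 [191.68 207.15 221.15]
441 [191.4  206.71 220.6 ]
465 [198.17 206.42 220.35]
489 [197.75 206.   219.56]
slopes [np.float64(0.0314), np.float64(-0.0161), np.float64(-0.0173)]
cam in lamp frame [-0.08546025  0.00026716  0.12348345]
-0.08 [[np.float64(177.9), np.float64(-0.0243)], [np.float64(191.1), np.float64(-0.0275)], [np.float64(209.1), np.float64(-0.032)], [np.float64(194.0), np.float64(-0.0283)]]
-0.04 [[np.float64(179.0), np.float64(-0.0123)], [np.float64(192.3), np.float64(-0.0139)], [np.float64(210.5), np.float64(-0.016)], [np.float64(195.3), np.float64(-0.0142)]]
0 [[np.float64(180.1), np.float64(-0.0003)], [np.float64(193.5), np.float64(-0.0002)], [np.float64(211.9), np.float64(-0.0001)], [np.float64(196.5), np.float64(-0.0002)]]
0.04 [[np.float64(181.2), np.float64(0.0116)], [np.float64(194.8), np.float64(0.0134)], [np.float64(213.4), np.float64(0.0158)], [np.float64(197.8), np.float64(0.0138)]]
```

```bash
python3 - <<'E'
from plan import *
im=cv2.cvtColor(np.load('pics/w3.npz')['im'],cv2.COLOR_BGR2GRAY).astype(float)
B=lambda y:Ro.from_euler('z',y)
s=cv2.GaussianBlur(im,(5,3),0); cols=np.arange(228,286,3)
# bright band (white sheet edge) : centroid of the brightness
for name,lo,hi,x in(('front',156,167,-.0225),('rear',203,214,.0225)):
    r=[]
    for c in cols:
        v=s[lo:hi,c]; w=np.clip(v-np.percentile(v,75),0,None); k=lo+np.argmax(v); a,b,d=s[k-1,c],s[k,c],s[k+1,c]; r.append(k+.5*(a-d)/(a-2*b+d))
    r=np.array(r); m=np.abs(r-np.median(r))<2; p=np.polyfit(cols[m],r[m],1); res=r[m]-np.polyval(p,cols[m])
    m2=np.abs(res)<2*res.std()+.1; p=np.polyfit(cols[m][m2],r[m][m2],1)
    print(name,m.sum(),p[0].round(4),np.polyval(p,256).round(2),res.std().round(2))
    for y in(-.335,-.315,-.295,-.275,-.255):
        u=proj('w3',[L+B(y).apply([x,b,.032]) for b in(-.03,.03)]); print('  ',y,((u[1,1]-u[0,1])/(u[1,0]-u[0,0])).round(4),u[:,1].mean().round(2))
# plate side edges: grey-level columns of front & rear plate band ends
E
```

```text
front 20 -0.0192 160.73 0.19
   -0.335 0.02 159.74
   -0.315 0.0004 159.74
   -0.295 -0.0191 159.74
   -0.275 -0.0387 159.75
   -0.255 -0.0583 159.78
rear 20 -0.0307 208.26 0.08
   -0.335 0.019 207.6
   -0.315 0.0005 207.61
   -0.295 -0.018 207.6
   -0.275 -0.0366 207.59
   -0.255 -0.0551 207.56
```

Call:
apply_moves(moves=[0.003,0.01,0,0.024,-0.007,0,0.003,0.01,0,0.024,-0.007,0,0.003,0.01,0,0.024,-0.007,0,0.003,0.01,0,0.024,-0.007,0,0.003,0.01,0,0.024,-0.007,0])

```text
clock: 13.83
tcp_pos: [0.5679, -0.0645, 0.2088]
orientation: [0.002, 0.147, 0.989, 0.012]
wrist_force: [-3.0, -2.9, 7.2]
finger_gap: 0.0226
grip_force: 80.0
```

```bash
cat > q.py <<'E'
from bar import *
import sys
def solve(f):
    cols,E,row=fit(f); B=lambda y:Ro.from_euler('z',y)
    def rows(x,z,q,dy):
        u=proj(f,[L+B(yaw+dy).apply([x,a*np.cos(q)-z*np.sin(q),a*np.sin(q)+z*np.cos(q)]) for a in(.05,.12)])
        return u[0,1]+(cols-u[0,0])*(u[1,1]-u[0,1])/(u[1,0]-u[0,0])
    def F(v):
        q,dy,x,z=v
        return np.r_[(rows(x-.004,z+.009,q,dy)-E[:,1])/.2,(rows(x+.004,z+.009,q,dy)-E[:,2])/.2,(dy-.008)/.006,(z/.002)]
    r=LS(F,[0,0,-.04,0],loss='soft_l1'); s=np.sqrt(np.diag(np.linalg.inv(r.jac.T@r.jac))); return r.x.round(4),s.round(4)
for f in sys.argv[1:]: print(f,*solve(f))
E
python3 - <<'E'
from plan import *
snap('wrist','w6'); snap('side','side6')
s=status.get_state();print(s['clock'],s['wrist_force'],s['ft_torque'],s['finger_gap'],s['grip_force']); print(delta(*pose(0.025),*cur()))
for f in('side0','side5','side6'):
    im=np.load(f'pics/{f}.npz')['im'].astype(int); y0=150; m=(im.min(2)>150)[150:215,255:290]
    n,l,st,ce=cv2.connectedComponentsWithStats(m.astype(np.uint8))
    print(f,[(st[i].tolist(),ce[i].round(1).tolist()) for i in range(1,n) if st[i,4]>25])
E
python3 q.py w5 w6
```

```text
13.9333 [-2.99137149 -2.80114895  6.39180475] [-0.52894232  0.64956158  0.09763899] 0.022327449012038994 79.95510783512145
[ 0.02  -0.002  0.007  0.002  0.001 -0.   ]
side0 [([7, 45, 10, 6, 43], [11.4, 47.9])]
side5 [([9, 18, 11, 11, 90], [13.6, 23.5])]
side6 [([9, 16, 11, 12, 93], [13.6, 21.9]), ([1, 52, 5, 13, 38], [3.4, 58.4])]
w5 [-0.0322  0.0036 -0.0205 -0.0295] [0.0159 0.0071 0.0007 0.0016]
w6 [-0.0061  0.0037 -0.0206 -0.0293] [0.0155 0.007  0.0007 0.0015]
```

Call:
apply_moves(moves=[0,0,0,0,0,0,0,0,0,0,0,0,0,0,0,0,0,0,0,0,0,0,0,0,0,0,0,0,0,0,0,0,0,0,0,0,0,0,0,0,0,0,0,0,0,0,0,0,0,0,0,0,0,0,0,0,0,0,0,0,0,0,0,0,0,0,0,0,0,0,0,0])

```text
clock: 14.93
tcp_pos: [0.5679, -0.0645, 0.2088]
orientation: [0.002, 0.147, 0.989, 0.011]
wrist_force: [-3.2, -2.0, 5.7]
finger_gap: 0.0224
grip_force: 80.0
```

```bash
python3 - <<'E'
from plan import *
snap('wrist','w7'); snap('side','side7')
s=status.get_state();print(s['clock'],s['wrist_force'],s['finger_gap'],s['grip_force'])
B=Ro.from_euler('z',-.288); t=np.linspace(0,2*np.pi,60)
def hull(f,q,d):
    R=B*Ro.from_rotvec([q,0,0]); P=[L+R.apply([-.04+.046*np.cos(a),.262+.046*np.sin(a),-d-h]) for a in t for h in(0,.02)]
    return cv2.convexHull(proj(f,np.array(P)).astype(np.float32))[:,0]
o=np.zeros((590,800,3),np.uint8)
for i,(f,q,y0) in enumerate((('side0',-.357,178),('side7',.0,152))):
    im=np.load(f'pics/{f}.npz')['im'][y0:y0+40,250:290]
    g=cv2.resize(im,(390,390),interpolation=2); sc=9.75
    for d,col in((.010,(0,255,0)),(.02,(0,0,255))):
        h=((hull(f,q,d)-[250,y0]+.5)*sc).astype(int); cv2.polylines(g,[h.reshape(-1,1,2).astype(np.int32)],True,col,1)
    o[:390,i*400:i*400+390]=g
im=np.load('pics/side7.npz')['im'][250:345,150:290]; o[392:582,:280]=cv2.resize(im,(280,190))
cv2.imwrite('pics/c7.png',o)
E
python3 q.py w7
```

```text
15.0333 [-2.58187249 -2.63989471  6.92177923] 0.02227532126036108 79.9567391211167
w7 [-0.0065  0.0036 -0.0207 -0.0291] [0.0158 0.0071 0.0007 0.0016]
```

View pics/c7.png

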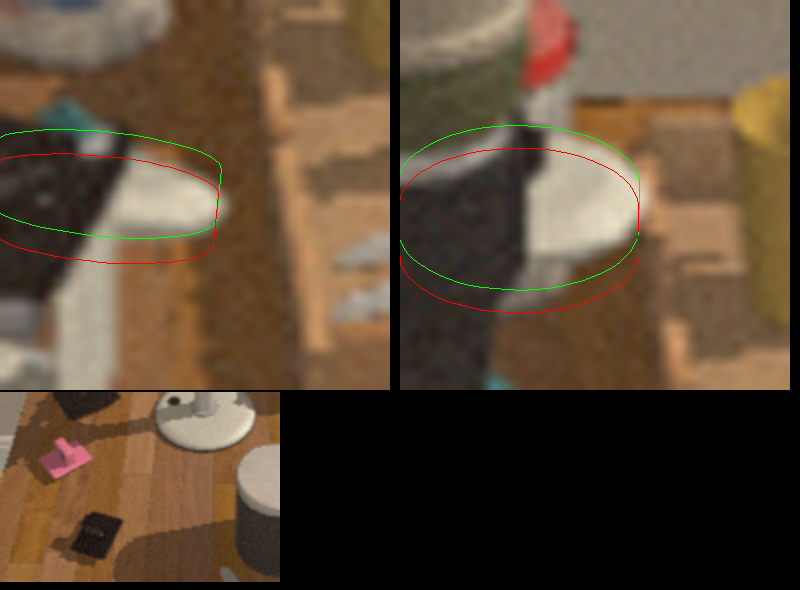

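The overlay shows the lamp head's lower edge agreeing with the level model to within about 0.01 rad. The cap stands upright at about (97,535), clear of everything, and the grip is stable.

```bash
python3 -c "
from workcell import job; print(job.hand_in())"
```

```text
the job is handed in; nothing more can be done
None
```

I set the dust cap upright on the clear worktop to the right of the lamp. The lamp's arm is level to about 0.02 rad by the camera images, held only by an 80 N grip on the bolt head, and I handed the job in at about 15 s on the robot's clock.

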